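# Sort the medicines into the colour-coded trays

## Robot

A 7-joint arm with a two-finger parallel gripper is mounted at the origin on a cart in front of the work surface, level with it; the furniture and walls round the work are solid. World frame = base frame: x ahead of the robot, y to its left, z up, the work surface at z = 0. Lengths are in m, angles in degrees, forces in N, time in s.
With the tool pointing down it reaches from about 0.4 to 0.925 m from the base axis. Payload 5.6 kg.
Tool frame: the origin (TCP) lies midway between the tips of the shut fingers; the grasp point (between the pads) lies 19 mm behind it; z points along the fingers, y is the line along which they close (so a half turn about z gives the same grasp; the last joint's range is limited). The gripper opens to 85 mm and grips with 20 to 120 N. Pads are 22 mm wide; open, the fingers measure 114 mm over their backs; the gripper's body (76 mm by 85 mm) begins 54 mm behind the grasp point. The pads swing forward as they close: fully open they stand 13 mm farther back than shut.
Start: joints at [74.599, 26.786, -0.665, 91.828, 0.344, 61.387, -3.226], TCP at [0.145, -0.634, 0.231] pointing down, gripper open.
Joint ranges: [-144.91, 144.91], [-17.63, 115.5], [-89.93, 88.59], [15.96, 139.68], [-74.01, 254.01], [8.47, 105.57], [-167.45, 167.45]. Speed limits (degrees/s): [147.25, 147.25, 180, 180, 180, 180, 180].

## Interface

Orientations are given as [roll, pitch, yaw] about the fixed x, y, z axes, in that order (R = Rz(yaw) Ry(pitch) Rx(roll)).
In Python, from bench import readout, imaging, hand_in gives the robot as it stands.
- The arm moves only by the tool move_arm, never from a script. Its argument "targets" is a list of rows, each an object of numbers: "x", "y", "z": the shift along the world's x, y, z in m; "roll": the turn about the world's z in degrees; "claw": the finger opening in m, from 0 to 0.0854. In form: [{"x": .., "y": .., "z": .., "roll": .., "claw": ..}, ...]. A call has exactly 5 rows; each row shifts and turns the commanded pose from where the row before left it; what a row does not reach is not made up. A row lasts 1/12 s, in which the tool goes at most 41.7 mm and 7.16 degrees, less where a joint would pass 70% of its speed; a pose out of reach is approached as far as the arm can. A call with a gripper value outside its range is refused whole. The fingers move at their own pace and stop on an object; the grip force is fixed at half the most. Time passes only in rows, so rows that do not move let the fingers close, or fill a call up. It gives the time, the measured TCP pose, the force, the opening and the grip force at its end, in the units of the state.
- readout.get_obs(): the state, without advancing time (a new reading comes with each control period).
- imaging.get_image(name): name is "side" or "top"; returns a dict with "color" (480x640x3 uint8, blue, green, red), "mtx" (3x3 intrinsics, pixels), "view" (4x4, takes a point from world to camera coordinates). Camera axes: x right, y up, looking along -z (the intrinsics and any distortion apply to the point x, -y, -z); pixel columns grow to the right and rows downward; lengths in m; the calibration is good to about 2 mm. A picture is of the moment at which its call begins. There is no depth.
- hand_in(): hands the job in; it is judged then, once.
The state is a dict: "t": time; "qpos": joint angles; "joint_vel": joint speeds; "tau": joint torques, N m; "tcp_pos": TCP position; "tool_rot": TCP orientation; "contact_force": force on the tool from outside, world axes, zero at the start; "wrist_torque": the same for the moment, N m; "grip_width": finger opening in m; "gripper_force": force on a finger pad.
Only numpy, scipy, OpenCV 4.12 (cv2) and the standard library are available. Lean on these libraries where they do the work, as an engineer would, in place of code of your own. Each camera call takes 0.05 s, during which the arm holds its last target. There are 200 camera calls.

## Task

Sort the four medicines that stand in front of the three coloured trays (not the ones back at the wall) into these trays: the two brown dropper bottles go together in the green tray, the red-capped bottle in the blue tray and the cream pot in the yellow tray. Each must end standing upright on the tray floor, right side up, set down rather than dropped, and none may be tipped over on the way. Leave the thermometer, the forceps and the pen torch where they lie.

Things in the scene. Friction and masses are not known exactly. Their poses are not given: they have to be found in the camera images.
- dropper_a_mid (a point): centre, half-way up, of one brown dropper bottle (orange and green label), standing upright: round body 33 mm across up to 70 mm above its foot, then a black collar 24 mm across to 77 mm and a black rubber teat 13 mm across to 102 mm; 70 g, the grip is best 55 to 65 mm above the foot. z up along the bottle.
- dropper_b_mid (a point): centre, half-way up, of the other brown dropper bottle (blue and white label), standing upright: round body 33 mm across up to 70 mm above its foot, then a black collar 24 mm across to 77 mm and a black rubber teat 13 mm across to 102 mm; 70 g, the grip is best 55 to 65 mm above the foot. z up along the bottle.
- red_cap_mid (a point): centre, half-way up, of the dark bottle with a tall red cap, standing upright: 36 mm (its x) by 42 mm (its y) across, 106 mm tall, the red cap from 63 mm above its foot up to the top; it may be held by body or cap. 80 g. z up along the bottle.
- pot_mid (a point): centre, half-way up, of the round cream pot, white with a tan lid that stays on: 62 mm across, 35 mm tall, standing lid up. 70 g. z up.
- tray_blue: Medicine tray of blue plastic, open at the top, fixed to the worktop: 110 mm along its x, 130 mm along its y, 12 mm high; walls 4 mm thick, floor 3 mm thick, so the inside is 102 x 122 mm and 9 mm deep; a small finger lip sticks out 7 mm at the middle of its -x side. Origin at the centre of its underside, on the worktop; z up.
- tray_yellow: Medicine tray of yellow plastic, open at the top, fixed to the worktop: 110 mm along its x, 130 mm along its y, 12 mm high; walls 4 mm thick, floor 3 mm thick, so the inside is 102 x 122 mm and 9 mm deep; a small finger lip sticks out 7 mm at the middle of its -x side. Origin at the centre of its underside, on the worktop; z up.
- tray_green: Medicine tray of green plastic, open at the top, fixed to the worktop: 110 mm along its x, 130 mm along its y, 12 mm high; walls 4 mm thick, floor 3 mm thick, so the inside is 102 x 122 mm and 9 mm deep; a small finger lip sticks out 7 mm at the middle of its -x side. Origin at the centre of its underside, on the worktop; z up.
- thermo_mid (a point): centre of the white digital thermometer lying on the worktop, roughly pointing away from the robot, 119 mm long (along its y), 20 mm wide, 11 mm high. Bystander.
- forceps_mid (a point): centre of the steel forceps lying on the worktop, roughly pointing away from the robot, 161 mm long (along its y), 20 mm wide, 9 mm high. Bystander.
- torch_mid (a point): centre of the grey pen torch with a black end lying on the worktop, roughly pointing away from the robot, 134 mm long (along its y), 15 mm wide, 17 mm high. Bystander.
Things that resemble listed ones, but are neither listed nor needed, are in the scene too. What is shaped like the part that bears pot_mid but turquoise is not meant.

How it is judged:
By the outcome, as a careful person would: the job done as asked, in the order asked, and still so for the second after the job is handed in, with the robot touching nothing.
It also fails if it takes over 90 s, if anything falls off the work surface, if the arm or the gripper's body presses on something with over 40 N, if the wrist force passes 120 N, or if a joint passes its speed limit or range.

## Working session

There is one attempt and no reset: what is moved stays moved. The work goes in short steps, Python scripts to look and compute and a tool call to move; the robot and the scene stay as the last step left them, time stands still between calls to the robot, and variables do not carry over. Pictures are saved under pics/ and viewed, at most 14 in all, crops included, and the job is handed in when it is done.

Besides the shell and the picture viewer there is one more tool, called after "Call:" as name(argument=value, ...) on one line, values as JSON. move_arm: Moves the arm, as the interface text tells. Its arguments: {"type":"object","properties":{"targets":{"type":"array"}},"required":["targets"]}

```bash
mkdir -p pics
cat > h.py <<'E'
import numpy as np, cv2
from bench import readout, imaging
def load(n):
    d=np.load(f'/tmp/{n}.npz'); return d['color'],d['mtx'],d['view']
def snap(n,tag):
    d=imaging.get_image(n); c=np.asarray(d['color']); np.savez(f'/tmp/{n}.npz',color=c,mtx=d['mtx'],view=d['view'])
    if tag: cv2.imwrite(f'pics/{tag}.png',c)
    return c,np.array(d['mtx']),np.array(d['view'])
def ray(K,V,u,v):
    p=np.linalg.inv(K)@[u,v,1]; R,t=V[:3,:3],V[:3,3]
    return -R.T@t, R.T@np.array([p[0],-p[1],-p[2]])
def onz(K,V,u,v,z):
    o,d=ray(K,V,u,v); return o+d*(z-o[2])/d[2]
def proj(K,V,P):
    c=V[:3,:3]@np.array(P)+V[:3,3]; q=K@[c[0],-c[1],-c[2]]; return q[:2]/q[2]
def tri(a,b):
    (o1,d1),(o2,d2)=a,b; A=np.stack([d1,-d2],1); s=np.linalg.lstsq(A,o2-o1,rcond=None)[0]
    p,q=o1+s[0]*d1,o2+s[1]*d2; return (p+q)/2,np.linalg.norm(p-q)
E
python3 - <<'E'
from h import *
for n in('side','top'):
    d=imaging.get_image(n); print(n,d.keys())
    c,K,V=snap(n,n+'0'); o,_=ray(K,V,0,0); print(K.round(1).tolist(),o.round(3),onz(K,V,320,240,0).round(3))
print(readout.get_obs())
E
```

```text
side dict_keys(['color', 'mtx', 'view'])
[[610.1, 0.0, 315.3], [0.0, 610.1, 235.0], [0.0, 0.0, 1.0]] [0.316 0.794 0.892] [ 0.545 -0.138 -0.   ]
top dict_keys(['color', 'mtx', 'view'])
[[488.0, 0.0, 326.3], [0.0, 488.0, 243.4], [0.0, 0.0, 1.0]] [ 0.384 -0.096  1.028] [ 0.547 -0.043  0.   ]
{'t': 0.2, 'qpos': array([74.60005421, 26.81850925, -0.66433519, 91.85846359,  0.34455477,
       61.38677836, -3.22405176]), 'joint_vel': array([-0.02289247, -0.0758166 ,  0.00922073, -0.21189331,  0.07069171,
       -0.07122384, -0.00987922]), 'tau': array([ 2.81728562e-04, -5.32235026e+01,  2.13970360e-02, -2.51284558e+01,
        1.14140881e-02,  5.99241597e-03, -1.01733491e-05]), 'tcp_pos': array([ 0.14537657, -0.63320228,  0.2306987 ]), 'tool_rot': array([-1.79938471e+02,  6.04666235e-03,  1.29341135e+01]), 'contact_force': array([ 0.11397236, -0.7506925 ,  0.07802761]), 'wrist_torque': array([ 0.04091286, -0.05010868,  0.00143216]), 'gripper_force': 0.0, 'grip_width': 0.08517841511135085}
```

View pics/side0.png

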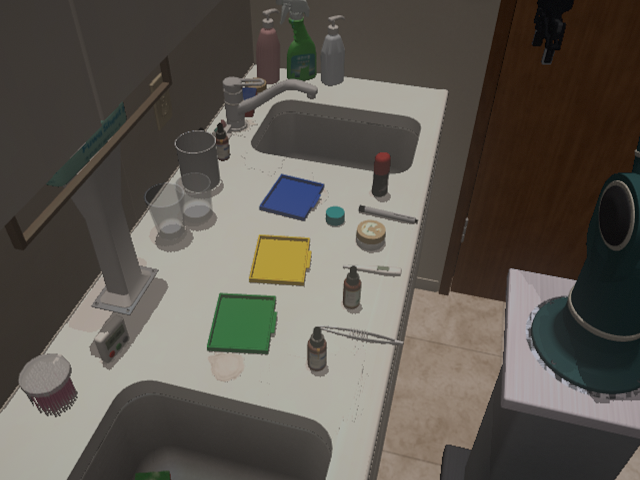

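View pics/top0.png

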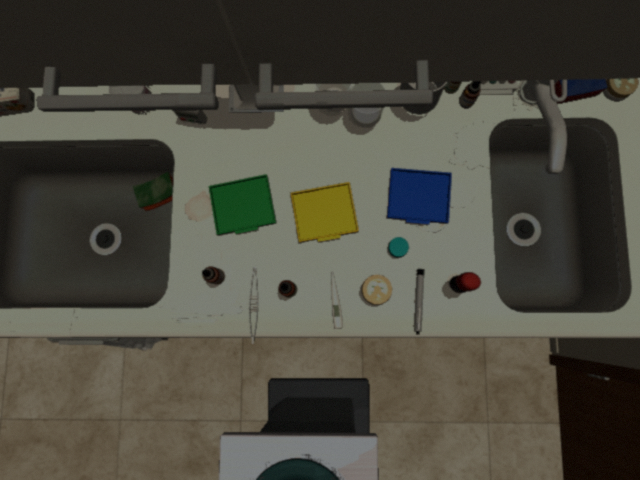

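The pictures show these lookalikes:
- **Droppers:** two in front, at side (317,350) and (352,290), top (213,275) and (288,288). A third stands at the wall, side (223,142), top (470,93), and is not meant.
- **Pot:** tan-lidded at side (371,233), top (377,290). The turquoise one at side (335,215), top (398,247) is not meant.
- **Red cap:** side (381,172), top (465,282). The other reddish things are at the wall.

Next come the masks, a close crop and triangulation.

Run:
```python
from h import *
S,Ks,Vs=load('side'); T,Kt,Vt=load('top')
a=cv2.resize(S[140:390,290:430],None,fx=2.3,fy=2.3,interpolation=cv2.INTER_CUBIC)
b=cv2.resize(T[255:325,190:490],None,fx=1.55,fy=1.55,interpolation=cv2.INTER_CUBIC)
c=np.zeros((a.shape[0],800,3),np.uint8); c[:,:a.shape[1]]=a; c[:b.shape[0],a.shape[1]+8:a.shape[1]+8+b.shape[1]]=b
b2=cv2.resize(T[255:305,195:310],None,fx=4,fy=4,interpolation=cv2.INTER_CUBIC); c[150:150+200,335:335+460]=b2
b3=cv2.resize(T[255:305,355:490],None,fx=3.4,fy=3.4,interpolation=cv2.INTER_CUBIC); c[380:380+170,335:335+459]=b3
cv2.imwrite('pics/crop1.png',c)
# masks
def comps(img,m,amin,roi):
    n,l,st,ce=cv2.connectedComponentsWithStats(m.astype(np.uint8))
    return [(st[i].tolist(),ce[i].round(1).tolist(),i) for i in range(1,n) if st[i,4]>amin and roi[0]<ce[i][0]<roi[2] and roi[1]<ce[i][1]<roi[3]]
for nm,I,K,V,roi in(('side',S,Ks,Vs,(190,140,420,400)),('top',T,Kt,Vt,(190,160,500,330))):
    H=cv2.cvtColor(I,cv2.COLOR_BGR2HSV); h,s,v=H[...,0].astype(int),H[...,1],H[...,2]
    M={'blue':(h>110)&(h<130)&(s>130),'yellow':(h>20)&(h<33)&(s>150),'green':(h>50)&(h<85)&(s>130)&(v>50),'red':((h<6)|(h>172))&(s>150)&(v>60),'tan':(h>8)&(h<22)&(s>70)&(v>100),'dark':(v<60)}
    for k,m in M.items():
        for st,ce,i in comps(I,m,25,roi): print(nm,k,st,ce)
    for k in('blue','yellow','green'):
        m=cv2.morphologyEx(M[k].astype(np.uint8),cv2.MORPH_OPEN,np.ones((5,5)))
        cs,_=cv2.findContours(m,cv2.RETR_EXTERNAL,cv2.CHAIN_APPROX_NONE)
        for cc in cs:
            if cv2.contourArea(cc)>1000 and roi[0]<cc[:,0,0].mean()<roi[2]:
                P=np.array([onz(K,V,*p,.012)[:2] for p in cc[:,0]],np.float32); r=cv2.minAreaRect(P); print(nm,k,'rect',np.round(r[0],3),np.round(r[1],3),round(r[2],1))
```

```text
side blue [264, 178, 59, 39, 1404] [293.3, 196.8]
side yellow [249, 235, 62, 48, 2192] [280.9, 259.9]
side red [376, 153, 13, 6, 54] [381.9, 155.4]
side tan [357, 221, 28, 18, 239] [371.9, 230.3]
side dark [372, 171, 18, 26, 303] [379.5, 184.3]
side dark [359, 206, 5, 6, 27] [361.2, 208.4]
side dark [350, 266, 7, 12, 67] [352.7, 271.9]
side dark [347, 277, 12, 8, 55] [351.9, 281.5]
side dark [313, 327, 8, 13, 77] [316.6, 333.3]
side dark [310, 339, 14, 8, 58] [316.4, 343.1]
side blue rect [ 0.636 -0.251] [0.114 0.107] 84.6
side yellow rect [ 0.601 -0.048] [0.11  0.118] 10.2
top blue [390, 169, 8, 21, 49] [392.2, 179.6]
top blue [403, 173, 6, 15, 31] [405.8, 180.7]
top blue [446, 173, 5, 11, 27] [448.7, 177.3]
top blue [423, 177, 10, 9, 26] [427.5, 180.1]
top blue [396, 215, 15, 7, 29] [402.7, 217.9]
top yellow [291, 183, 67, 59, 3063] [324.0, 212.4]
top green [210, 176, 65, 58, 2744] [242.5, 205.7]
top red [463, 273, 17, 16, 205] [470.9, 280.2]
top tan [363, 275, 29, 29, 367] [376.9, 289.1]
top dark [393, 169, 57, 52, 183] [431.1, 182.2]
top dark [210, 176, 57, 59, 239] [227.6, 198.7]
top dark [387, 215, 19, 6, 27] [395.8, 217.9]
top dark [256, 222, 19, 5, 26] [265.3, 224.0]
top dark [388, 246, 14, 12, 40] [392.4, 253.5]
top dark [202, 267, 23, 18, 299] [213.0, 275.3]
top dark [417, 269, 7, 7, 43] [420.0, 271.7]
top dark [448, 273, 27, 21, 271] [458.3, 284.4]
top dark [279, 281, 18, 17, 241] [287.2, 288.7]
top yellow rect [ 0.603 -0.053] [0.115 0.128] 9.9
top green rect [0.62  0.122] [0.109 0.123] 11.6
```

View pics/crop1.png

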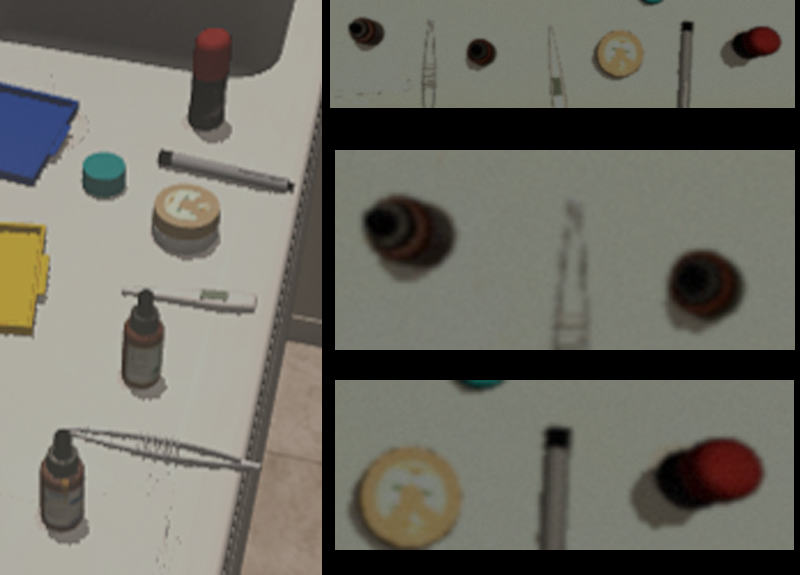

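The crop confirms the choice: two brown droppers with black teats, the tan pot, and the dark bottle with the red cap. I'll triangulate the tops and the tray corners.

Run:
```python
from h import *
S,Ks,Vs=load('side'); T,Kt,Vt=load('top')
for n,s,t in(('dropL teat',(317.8,329),(206.8,273)),('dropR teat',(353.5,268.5),(284.8,287.5)),('redtop',(382.6,156),(472.6,280.9)),('potlid',(371.5,230.2),(377.2,289.3))):
    P,e=tri(ray(Ks,Vs,*s),ray(Kt,Vt,*t)); print(n,P.round(4),round(e,4))
    for z in (0,.035,.1):print('   foot/axis reproj z',z,proj(Ks,Vs,[P[0],P[1],z]).round(1),proj(Kt,Vt,[P[0],P[1],z]).round(1))
Q={}
for nm,I,K,V in(('side',S,Ks,Vs),('top',T,Kt,Vt)):
    H=cv2.cvtColor(I,cv2.COLOR_BGR2HSV); h,s,v=[H[...,i].astype(int) for i in range(3)]
    for k,m in (('blue',(h>105)&(h<130)&(s>110)),('yellow',(h>18)&(h<36)&(s>110)),('green',(h>45)&(h<90)&(s>90))):
        m=m.astype(np.uint8); m[:165]=0; m[355:]=0; m[:,:195]=0; m[:,460:]=0
        m=cv2.morphologyEx(cv2.morphologyEx(m,cv2.MORPH_CLOSE,np.ones((5,5))),cv2.MORPH_OPEN,np.ones((9,9)))
        cs,_=cv2.findContours(m,cv2.RETR_EXTERNAL,cv2.CHAIN_APPROX_NONE); cc=max(cs,key=cv2.contourArea)
        P=np.array([onz(K,V,*p,.012)[:2] for p in cc[:,0]],np.float32); r=cv2.minAreaRect(P); Q[nm,k]=r
        # corners by image
        print(nm,k,np.round(r[0],3),np.round(r[1],3),round(r[2],1), cv2.boxPoints(r).round(3).tolist())
for k in('blue','yellow','green'):
    bs=cv2.boxPoints(Q['side',k]); bt=cv2.boxPoints(Q['top',k])
    print(k,[ (lambda p:(p[0].round(3).tolist(),round(p[1],3)))(tri(ray(Ks,Vs,*proj(Ks,Vs,[*a,.012])),ray(Kt,Vt,*proj(Kt,Vt,[*min(bt,key=lambda b:np.linalg.norm(a-b)),.012])))) for a in bs])
# red bottle yaw: lower-res ; thermometer etc skip
```

```text
dropL teat [0.4693 0.1713 0.0943] 0.0007
   foot/axis reproj z 0 [317.3 362.9] [219.2 276.8]
   foot/axis reproj z 0.035 [317.6 350.8] [214.8 275.4]
   foot/axis reproj z 0.1 [318.  326.9] [206.  272.6]
dropR teat [0.4413 0.0192 0.0952] 0.0018
   foot/axis reproj z 0 [351.4 303.1] [290.3 289.8]
   foot/axis reproj z 0.035 [352.3 290.8] [288.4 288.8]
   foot/axis reproj z 0.1 [354.1 266.7] [284.4 286.9]
redtop [ 0.4522 -0.3354  0.1022] 0.0019
   foot/axis reproj z 0 [379.3 191.9] [459.9 284.1]
   foot/axis reproj z 0.035 [380.6 180.1] [463.9 282.9]
   foot/axis reproj z 0.1 [382.9 156.9] [472.2 280.5]
potlid [ 0.4397 -0.1613  0.0332] 0.0005
   foot/axis reproj z 0 [370.3 241.7] [376.2 290.3]
   foot/axis reproj z 0.035 [371.4 229.6] [377.3 289.4]
   foot/axis reproj z 0.1 [373.7 205.8] [379.5 287.4]
side blue [ 0.639 -0.256] [0.127 0.115] 84.6 [[0.5759999752044678, -0.3140000104904175], [0.6909999847412109, -0.32499998807907104], [0.703000009059906, -0.1979999989271164], [0.5879999995231628, -0.18700000643730164]]
side yellow [ 0.604 -0.05 ] [0.117 0.137] 10.2 [[0.5339999794960022, 0.
[... 872 characters left out ...]
4, 0.17599999904632568], [0.578000009059906, 0.05000000074505806], [0.6909999847412109, 0.0729999989271164], [0.6650000214576721, 0.1979999989271164]]
blue [([0.575, -0.311, 0.014], np.float64(0.002)), ([0.689, -0.323, 0.013], np.float64(0.002)), ([0.701, -0.195, 0.014], np.float64(0.001)), ([0.587, -0.184, 0.015], np.float64(0.001))]
yellow [([0.535, 0.002, 0.006], np.float64(0.0)), ([0.558, -0.127, 0.013], np.float64(0.001)), ([0.673, -0.106, 0.012], np.float64(0.0)), ([0.651, 0.022, 0.006], np.float64(0.001))]
green [([0.553, 0.176, 0.012], np.float64(0.001)), ([0.578, 0.05, 0.012], np.float64(0.001)), ([0.691, 0.073, 0.012], np.float64(0.001)), ([0.666, 0.199, 0.012], np.float64(0.001))]
```

Heights agree with the text: teats about 95 mm at the aimed points, red cap top 102, lid 33, tray rims 12. I'll do the droppers first, in the order of the text.

Call:
move_arm(targets=[{"x": 0.028, "y": 0.027}, {"x": 0.028, "y": 0.027}, {"x": 0.028, "y": 0.027}, {"x": 0.028, "y": 0.027}, {"x": 0.028, "y": 0.027}])

```text
invalid input at $.targets[0]: expected keys x, y, z, roll, claw
```

Call:
move_arm(targets=[{"x": 0.028, "y": 0.027}, {"x": 0.028, "y": 0.027}, {"x": 0.028, "y": 0.027}, {"x": 0.028, "y": 0.027}, {"x": 0.028, "y": 0.027}])

```text
invalid input at $.targets[0]: expected keys x, y, z, roll, claw
```

Call:
move_arm(targets=[{"x": 0.02, "y": 0.03}, {"x": 0.01, "y": 0.038}, {"x": 0, "y": 0.04}, {"x": 0, "y": 0.04}, {"x": 0, "y": 0.04}])

```text
invalid input at $.targets[0]: expected keys x, y, z, roll, claw
```

Call:
move_arm(targets=[{"x": 0.028, "y": 0.027, "z": 0, "roll": 0, "claw": 0.085}, {"x": 0.028, "y": 0.027, "z": 0, "roll": 0, "claw": 0.085}, {"x": 0.028, "y": 0.027, "z": 0, "roll": 0, "claw": 0.085}, {"x": 0.028, "y": 0.027, "z": 0, "roll": 0, "claw": 0.085}, {"x": 0.028, "y": 0.027, "z": 0, "roll": 0, "claw": 0.085}])

```text
t: 0.62
tcp_pos: [0.2864, -0.497, 0.2312]
tool_rot: [-180.0, 0.0, 12.9]
contact_force: [1.3, 0.3, 0.9]
grip_width: 0.0848
gripper_force: 0.0
```

Call:
move_arm(targets=[{"x": 0.028, "y": 0.027, "z": 0, "roll": 0, "claw": 0.085}, {"x": 0.028, "y": 0.027, "z": 0, "roll": 0, "claw": 0.085}, {"x": 0.028, "y": 0.027, "z": 0, "roll": 0, "claw": 0.085}, {"x": 0.028, "y": 0.027, "z": 0, "roll": 0, "claw": 0.085}, {"x": 0.028, "y": 0.027, "z": 0, "roll": 0, "claw": 0.085}])

```text
t: 1.03
tcp_pos: [0.4265, -0.362, 0.2314]
tool_rot: [180.0, 0.0, 12.9]
contact_force: [0.8, -0.5, 0.6]
grip_width: 0.0847
gripper_force: 0.0
```

Call:
move_arm(targets=[{"x": 0.02, "y": 0.03, "z": 0, "roll": 0, "claw": 0.085}, {"x": 0.01, "y": 0.038, "z": 0, "roll": 0, "claw": 0.085}, {"x": 0, "y": 0.04, "z": 0, "roll": 0, "claw": 0.085}, {"x": 0, "y": 0.04, "z": 0, "roll": 0, "claw": 0.085}, {"x": 0, "y": 0.04, "z": 0, "roll": 0, "claw": 0.085}])

```text
t: 1.45
tcp_pos: [0.4552, -0.1736, 0.2311]
tool_rot: [180.0, 0.0, 12.9]
contact_force: [1.0, 0.7, 0.6]
grip_width: 0.0854
gripper_force: 0.0
```

Call:
move_arm(targets=[{"x": 0.002, "y": 0.04, "z": 0, "roll": 0, "claw": 0.085}, {"x": 0.002, "y": 0.04, "z": 0, "roll": 0, "claw": 0.085}, {"x": 0.002, "y": 0.04, "z": 0, "roll": 0, "claw": 0.085}, {"x": 0.002, "y": 0.04, "z": 0, "roll": 0, "claw": 0.085}, {"x": 0.002, "y": 0.04, "z": 0, "roll": 0, "claw": 0.085}])

```text
t: 1.87
tcp_pos: [0.4651, 0.0263, 0.2315]
tool_rot: [180.0, -0.0, 12.9]
contact_force: [0.7, -0.1, 0.3]
grip_width: 0.0849
gripper_force: 0.0
```

Call:
move_arm(targets=[{"x": 0.002, "y": 0.04, "z": 0, "roll": 0, "claw": 0.085}, {"x": 0.001, "y": 0.04, "z": 0, "roll": 0, "claw": 0.085}, {"x": 0.001, "y": 0.04, "z": 0, "roll": 0, "claw": 0.085}, {"x": 0, "y": 0.025, "z": -0.02, "roll": 0, "claw": 0.085}, {"x": 0, "y": 0, "z": -0.035, "roll": 0, "claw": 0.085}])

```text
t: 2.28
tcp_pos: [0.4714, 0.1774, 0.1793]
tool_rot: [-179.8, -0.6, 13.4]
contact_force: [0.5, -0.3, -0.8]
grip_width: 0.085
gripper_force: 0.0
```

Run:
```python
from h import *
a=snap('side','')[0][200:400,230:430]; b=snap('top','')[0][200:350,120:320]
cv2.imwrite('pics/p1.png',np.hstack([cv2.resize(a,(400,400)),cv2.resize(b,(400,300))[:300] if 0 else cv2.copyMakeBorder(cv2.resize(b,(400,300)),0,100,0,0,cv2.BORDER_CONSTANT)]))
print(readout.get_obs()['tcp_pos'])
```

```text
[0.46602757 0.16939289 0.1722912 ]
```

View pics/p1.png

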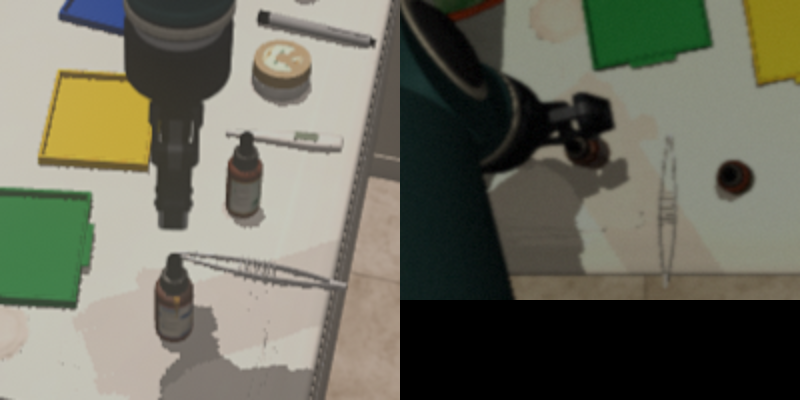

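Call:
move_arm(targets=[{"x": 0.001, "y": 0.001, "z": -0.03, "roll": 0, "claw": 0.085}, {"x": 0, "y": 0, "z": -0.035, "roll": 0, "claw": 0.085}, {"x": 0, "y": 0, "z": -0.035, "roll": 0, "claw": 0.085}, {"x": 0, "y": 0, "z": -0.025, "roll": 0, "claw": 0.085}, {"x": 0, "y": 0, "z": -0.01, "roll": 0, "claw": 0.085}])

```text
t: 2.8
tcp_pos: [0.4694, 0.1684, 0.0392]
tool_rot: [179.9, 0.3, 12.8]
contact_force: [-0.4, 0.1, 1.0]
grip_width: 0.0851
gripper_force: 0.0
```

Call:
move_arm(targets=[{"x": 0, "y": 0, "z": 0, "roll": 0, "claw": 0.085}, {"x": 0, "y": 0, "z": 0, "roll": 0, "claw": 0.07}, {"x": 0, "y": 0, "z": 0, "roll": 0, "claw": 0.055}, {"x": 0, "y": 0, "z": 0, "roll": 0, "claw": 0.045}, {"x": 0, "y": 0, "z": 0, "roll": 0, "claw": 0.04}])

```text
t: 3.22
tcp_pos: [0.4716, 0.1707, 0.0428]
tool_rot: [-180.0, -0.2, 12.9]
contact_force: [-0.8, -0.7, -0.9]
grip_width: 0.0403
gripper_force: 0.1
```

Call:
move_arm(targets=[{"x": 0, "y": 0, "z": 0, "roll": 0, "claw": 0.034}, {"x": 0, "y": 0, "z": 0, "roll": 0, "claw": 0.028}, {"x": 0, "y": 0, "z": 0, "roll": 0, "claw": 0.02}, {"x": 0, "y": 0, "z": 0, "roll": 0, "claw": 0.02}, {"x": 0, "y": 0, "z": 0, "roll": 0, "claw": 0.02}])

```text
t: 3.63
tcp_pos: [0.4714, 0.1712, 0.0426]
tool_rot: [-180.0, -0.1, 13.0]
contact_force: [-1.6, -0.3, 7.2]
grip_width: 0.0299
gripper_force: 58.4
```

Call:
move_arm(targets=[{"x": 0, "y": 0, "z": 0.005, "roll": 0, "claw": 0.02}, {"x": 0, "y": 0, "z": 0.012, "roll": 0, "claw": 0.02}, {"x": 0, "y": 0, "z": 0.018, "roll": 0, "claw": 0.02}, {"x": 0.005, "y": 0, "z": 0.015, "roll": 0, "claw": 0.02}, {"x": 0.015, "y": -0.001, "z": 0.01, "roll": 0, "claw": 0.02}])

```text
t: 4.05
tcp_pos: [0.4892, 0.17, 0.1033]
tool_rot: [180.0, 0.0, 13.0]
contact_force: [-0.1, 0.1, -0.9]
grip_width: 0.0298
gripper_force: 59.1
```

Call:
move_arm(targets=[{"x": 0.025, "y": -0.003, "z": 0, "roll": 0, "claw": 0.02}, {"x": 0.03, "y": -0.003, "z": 0, "roll": 0, "claw": 0.02}, {"x": 0.03, "y": -0.003, "z": 0, "roll": 0, "claw": 0.02}, {"x": 0.03, "y": -0.003, "z": 0, "roll": 0, "claw": 0.02}, {"x": 0.02, "y": -0.002, "z": 0, "roll": 0, "claw": 0.02}])

```text
t: 4.47
tcp_pos: [0.6283, 0.1543, 0.1024]
tool_rot: [180.0, -0.1, 12.8]
contact_force: [-0.3, 0.1, -0.4]
grip_width: 0.0297
gripper_force: 59.1
```

Call:
move_arm(targets=[{"x": 0.01, "y": 0, "z": 0, "roll": 0, "claw": 0.02}, {"x": 0.003, "y": 0, "z": 0, "roll": 0, "claw": 0.02}, {"x": 0, "y": 0, "z": 0, "roll": 0, "claw": 0.02}, {"x": 0, "y": 0, "z": 0, "roll": 0, "claw": 0.02}, {"x": 0, "y": 0, "z": 0, "roll": 0, "claw": 0.02}])

```text
t: 4.88
tcp_pos: [0.6373, 0.1558, 0.1015]
tool_rot: [-180.0, 0.1, 13.0]
contact_force: [0.4, 0.4, -0.9]
grip_width: 0.0301
gripper_force: 59.1
```

Run:
```python
from h import *
a=snap('side','')[0][180:380,180:380]; b=snap('top','')[0][120:320,120:320]
cv2.imwrite('pics/p2.png',np.hstack([cv2.resize(a,(400,400)),cv2.resize(b,(400,400))]))
print(readout.get_obs()['tcp_pos'])
```

```text
[0.6376611  0.1557586  0.10159849]
```

View pics/p2.png

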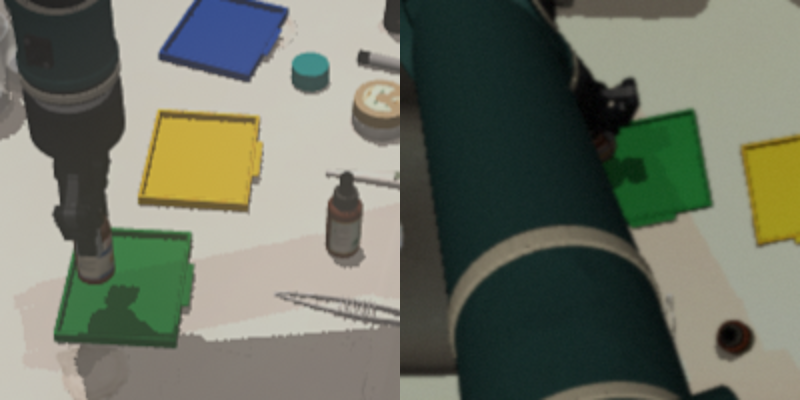

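Side shows the bottle held upright (foot about 229,317) over the green tray. Lowering it.

Call:
move_arm(targets=[{"x": 0.001, "y": 0, "z": -0.015, "roll": 0, "claw": 0.02}, {"x": 0, "y": 0, "z": -0.018, "roll": 0, "claw": 0.02}, {"x": 0, "y": 0, "z": -0.012, "roll": 0, "claw": 0.02}, {"x": 0, "y": 0, "z": -0.005, "roll": 0, "claw": 0.02}, {"x": 0, "y": 0, "z": -0.002, "roll": 0, "claw": 0.02}])

```text
t: 5.4
tcp_pos: [0.6383, 0.1552, 0.0473]
tool_rot: [180.0, 0.2, 13.0]
contact_force: [-0.3, 0.7, -0.0]
grip_width: 0.0299
gripper_force: 59.1
```

Call:
move_arm(targets=[{"x": 0, "y": 0, "z": -0.001, "roll": 0, "claw": 0.02}, {"x": 0, "y": 0, "z": -0.001, "roll": 0, "claw": 0.02}, {"x": 0, "y": 0, "z": 0, "roll": 0, "claw": 0.02}, {"x": 0, "y": 0, "z": 0, "roll": 0, "claw": 0.02}, {"x": 0, "y": 0, "z": 0, "roll": 0, "claw": 0.02}])

```text
t: 5.82
tcp_pos: [0.6399, 0.1556, 0.0479]
tool_rot: [180.0, -0.1, 12.9]
contact_force: [-0.9, -0.1, -1.2]
grip_width: 0.0301
gripper_force: 59.1
```

Call:
move_arm(targets=[{"x": 0, "y": 0, "z": -0.001, "roll": 0, "claw": 0.02}, {"x": 0, "y": 0, "z": -0.001, "roll": 0, "claw": 0.02}, {"x": 0, "y": 0, "z": 0, "roll": 0, "claw": 0.02}, {"x": 0, "y": 0, "z": 0, "roll": 0, "claw": 0.02}, {"x": 0, "y": 0, "z": 0, "roll": 0, "claw": 0.02}])

```text
t: 6.23
tcp_pos: [0.6399, 0.1556, 0.0458]
tool_rot: [180.0, -0.1, 12.9]
contact_force: [-0.8, 0.1, 3.2]
grip_width: 0.0301
gripper_force: 59.5
```

Contact at 3.2 N, so I'll release and retreat.

Call:
move_arm(targets=[{"x": 0, "y": 0, "z": 0, "roll": 0, "claw": 0.03}, {"x": 0, "y": 0, "z": 0, "roll": 0, "claw": 0.036}, {"x": 0, "y": 0, "z": 0, "roll": 0, "claw": 0.045}, {"x": 0, "y": 0, "z": 0, "roll": 0, "claw": 0.06}, {"x": 0, "y": 0, "z": 0, "roll": 0, "claw": 0.06}])

```text
t: 6.65
tcp_pos: [0.6392, 0.1554, 0.0449]
tool_rot: [180.0, 0.0, 12.9]
contact_force: [0.6, 0.3, -0.2]
grip_width: 0.0599
gripper_force: 0.0
```

Call:
move_arm(targets=[{"x": 0, "y": 0, "z": 0.02, "roll": 0, "claw": 0.06}, {"x": 0, "y": 0, "z": 0.03, "roll": 0, "claw": 0.06}, {"x": 0, "y": 0, "z": 0.04, "roll": 0, "claw": 0.07}, {"x": 0, "y": 0, "z": 0.035, "roll": 0, "claw": 0.08}, {"x": -0.02, "y": -0.015, "z": 0.02, "roll": 0, "claw": 0.085}])

```text
t: 7.07
tcp_pos: [0.623, 0.1442, 0.1948]
tool_rot: [-179.8, -0.5, 13.1]
contact_force: [0.3, 0.0, 1.3]
grip_width: 0.0853
gripper_force: 0.0
```

Call:
move_arm(targets=[{"x": -0.03, "y": -0.02, "z": 0, "roll": 0, "claw": 0.085}, {"x": -0.033, "y": -0.024, "z": 0, "roll": 0, "claw": 0.085}, {"x": -0.033, "y": -0.024, "z": 0, "roll": 0, "claw": 0.085}, {"x": -0.033, "y": -0.024, "z": 0, "roll": 0, "claw": 0.085}, {"x": -0.033, "y": -0.024, "z": 0, "roll": 0, "claw": 0.085}])

```text
t: 7.48
tcp_pos: [0.4556, 0.0235, 0.1901]
tool_rot: [180.0, 0.0, 12.9]
contact_force: [0.0, -1.8, 1.5]
grip_width: 0.0852
gripper_force: 0.0
```

Run:
```python
from h import *
a=snap('side','')[0][180:380,180:380]; b=snap('top','')[0][120:320,120:320]
cv2.imwrite('pics/p3.png',np.hstack([cv2.resize(a,(400,400)),cv2.resize(b,(400,400))]))
print(readout.get_obs()['tcp_pos'])
```

```text
[0.4519432  0.02023039 0.18939015]
```

View pics/p3.png

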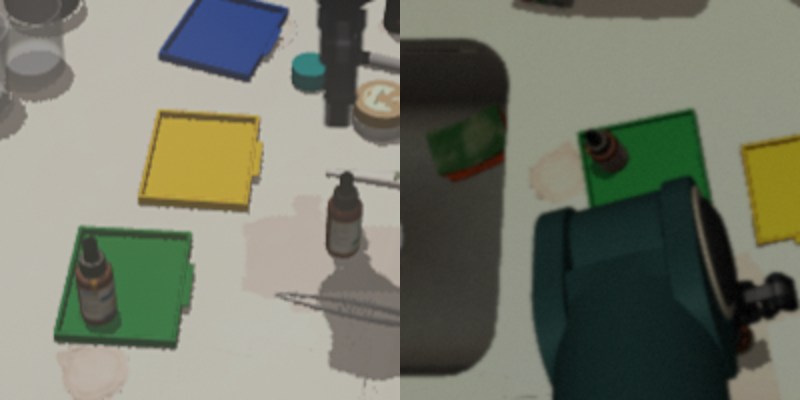

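Side shows the first dropper standing upright in the green tray (crop 97,300). Now the second dropper.

Call:
move_arm(targets=[{"x": -0.014, "y": -0.005, "z": -0.02, "roll": 0, "claw": 0.085}, {"x": 0, "y": 0, "z": -0.025, "roll": 0, "claw": 0.085}, {"x": 0, "y": 0, "z": 0, "roll": 0, "claw": 0.085}, {"x": 0, "y": 0, "z": 0, "roll": 0, "claw": 0.085}, {"x": 0, "y": 0, "z": 0, "roll": 0, "claw": 0.085}])

```text
t: 8.0
tcp_pos: [0.4447, 0.0201, 0.1461]
tool_rot: [-180.0, -0.1, 13.0]
contact_force: [0.3, -0.5, -0.0]
grip_width: 0.0849
gripper_force: 0.0
```

Call:
move_arm(targets=[{"x": -0.002, "y": -0.001, "z": -0.03, "roll": 0, "claw": 0.085}, {"x": 0, "y": 0, "z": -0.035, "roll": 0, "claw": 0.085}, {"x": 0, "y": 0, "z": -0.028, "roll": 0, "claw": 0.085}, {"x": 0, "y": 0, "z": -0.011, "roll": 0, "claw": 0.085}, {"x": 0, "y": 0, "z": 0, "roll": 0, "claw": 0.085}])

```text
t: 8.42
tcp_pos: [0.441, 0.0188, 0.0401]
tool_rot: [-180.0, 0.2, 13.0]
contact_force: [0.3, -0.4, 0.7]
grip_width: 0.0849
gripper_force: 0.0
```

Call:
move_arm(targets=[{"x": 0, "y": 0, "z": 0, "roll": 0, "claw": 0.07}, {"x": 0, "y": 0, "z": 0, "roll": 0, "claw": 0.055}, {"x": 0, "y": 0, "z": 0, "roll": 0, "claw": 0.045}, {"x": 0, "y": 0, "z": 0, "roll": 0, "claw": 0.04}, {"x": 0, "y": 0, "z": 0, "roll": 0, "claw": 0.037}])

```text
t: 8.83
tcp_pos: [0.4422, 0.0184, 0.0423]
tool_rot: [180.0, -0.1, 12.9]
contact_force: [0.8, -0.1, 0.5]
grip_width: 0.0369
gripper_force: 0.0
```

Call:
move_arm(targets=[{"x": 0, "y": 0, "z": 0, "roll": 0, "claw": 0.034}, {"x": 0, "y": 0, "z": 0, "roll": 0, "claw": 0.028}, {"x": 0, "y": 0, "z": 0, "roll": 0, "claw": 0.02}, {"x": 0, "y": 0, "z": 0, "roll": 0, "claw": 0.02}, {"x": 0, "y": 0, "z": 0, "roll": 0, "claw": 0.02}])

```text
t: 9.25
tcp_pos: [0.4423, 0.0188, 0.0422]
tool_rot: [180.0, -0.1, 12.9]
contact_force: [-0.5, 1.5, 8.1]
grip_width: 0.0299
gripper_force: 58.6
```

Call:
move_arm(targets=[{"x": 0, "y": 0, "z": 0.005, "roll": 0, "claw": 0.02}, {"x": 0, "y": 0, "z": 0.012, "roll": 0, "claw": 0.02}, {"x": 0, "y": 0, "z": 0.018, "roll": 0, "claw": 0.02}, {"x": 0.005, "y": 0.002, "z": 0.015, "roll": 0, "claw": 0.02}, {"x": 0.015, "y": 0.006, "z": 0.01, "roll": 0, "claw": 0.02}])

```text
t: 9.67
tcp_pos: [0.4599, 0.0256, 0.1024]
tool_rot: [179.9, 0.1, 12.9]
contact_force: [0.0, -0.2, -1.5]
grip_width: 0.0304
gripper_force: 59.4
```

Call:
move_arm(targets=[{"x": 0.025, "y": 0.011, "z": 0, "roll": 0, "claw": 0.02}, {"x": 0.03, "y": 0.013, "z": 0, "roll": 0, "claw": 0.02}, {"x": 0.03, "y": 0.014, "z": 0, "roll": 0, "claw": 0.02}, {"x": 0.03, "y": 0.014, "z": 0, "roll": 0, "claw": 0.02}, {"x": 0.02, "y": 0.009, "z": 0, "roll": 0, "claw": 0.02}])

```text
t: 10.08
tcp_pos: [0.5989, 0.0889, 0.1016]
tool_rot: [-180.0, -0.1, 13.0]
contact_force: [0.8, 0.1, -0.7]
grip_width: 0.0301
gripper_force: 59.4
```

Call:
move_arm(targets=[{"x": 0.01, "y": 0.004, "z": 0, "roll": 0, "claw": 0.02}, {"x": 0.001, "y": 0, "z": 0, "roll": 0, "claw": 0.02}, {"x": 0, "y": 0, "z": 0, "roll": 0, "claw": 0.02}, {"x": 0, "y": 0, "z": 0, "roll": 0, "claw": 0.02}, {"x": 0, "y": 0, "z": 0, "roll": 0, "claw": 0.02}])

```text
t: 10.5
tcp_pos: [0.6063, 0.0906, 0.1012]
tool_rot: [180.0, 0.1, 12.9]
contact_force: [0.3, -0.4, 0.1]
grip_width: 0.0299
gripper_force: 59.4
```

Call:
move_arm(targets=[{"x": 0, "y": 0, "z": -0.015, "roll": 0, "claw": 0.02}, {"x": 0, "y": 0, "z": -0.018, "roll": 0, "claw": 0.02}, {"x": 0, "y": 0, "z": -0.014, "roll": 0, "claw": 0.02}, {"x": 0, "y": 0, "z": -0.005, "roll": 0, "claw": 0.02}, {"x": 0, "y": 0, "z": -0.002, "roll": 0, "claw": 0.02}])

```text
t: 10.92
tcp_pos: [0.6063, 0.091, 0.0461]
tool_rot: [-180.0, 0.1, 12.9]
contact_force: [-0.3, 0.3, -0.7]
grip_width: 0.03
gripper_force: 59.4
```

Call:
move_arm(targets=[{"x": 0, "y": 0, "z": -0.001, "roll": 0, "claw": 0.02}, {"x": 0, "y": 0, "z": -0.001, "roll": 0, "claw": 0.02}, {"x": 0, "y": 0, "z": 0, "roll": 0, "claw": 0.02}, {"x": 0, "y": 0, "z": 0, "roll": 0, "claw": 0.02}, {"x": 0, "y": 0, "z": 0, "roll": 0, "claw": 0.02}])

```text
t: 11.33
tcp_pos: [0.6078, 0.0916, 0.0459]
tool_rot: [180.0, -0.1, 12.9]
contact_force: [0.3, -0.5, -1.2]
grip_width: 0.0298
gripper_force: 59.4
```

Call:
move_arm(targets=[{"x": 0, "y": 0, "z": -0.001, "roll": 0, "claw": 0.02}, {"x": 0, "y": 0, "z": 0, "roll": 0, "claw": 0.02}, {"x": 0, "y": 0, "z": 0, "roll": 0, "claw": 0.02}, {"x": 0, "y": 0, "z": 0, "roll": 0, "claw": 0.02}, {"x": 0, "y": 0, "z": 0, "roll": 0, "claw": 0.02}])

```text
t: 11.75
tcp_pos: [0.6082, 0.0917, 0.0453]
tool_rot: [180.0, -0.1, 12.9]
contact_force: [-0.3, 0.5, 6.3]
grip_width: 0.0302
gripper_force: 60.0
```

Call:
move_arm(targets=[{"x": 0, "y": 0, "z": 0, "roll": 0, "claw": 0.03}, {"x": 0, "y": 0, "z": 0, "roll": 0, "claw": 0.036}, {"x": 0, "y": 0, "z": 0, "roll": 0, "claw": 0.042}, {"x": 0, "y": 0, "z": 0, "roll": 0, "claw": 0.048}, {"x": 0, "y": 0, "z": 0, "roll": 0, "claw": 0.05}])

```text
t: 12.17
tcp_pos: [0.6073, 0.0914, 0.0441]
tool_rot: [180.0, 0.0, 12.9]
contact_force: [-0.7, -0.1, -0.6]
grip_width: 0.0501
gripper_force: 0.0
```

Call:
move_arm(targets=[{"x": 0, "y": 0, "z": 0.02, "roll": 0, "claw": 0.05}, {"x": 0, "y": 0, "z": 0.03, "roll": 0, "claw": 0.05}, {"x": 0, "y": 0, "z": 0.04, "roll": 0, "claw": 0.05}, {"x": 0, "y": 0, "z": 0.035, "roll": 0, "claw": 0.06}, {"x": -0.01, "y": -0.025, "z": 0.02, "roll": 0, "claw": 0.085}])

```text
t: 12.58
tcp_pos: [0.5999, 0.0727, 0.1938]
tool_rot: [-179.8, -0.5, 13.3]
contact_force: [1.2, -0.6, 0.8]
grip_width: 0.0702
gripper_force: 0.0
```

Call:
move_arm(targets=[{"x": -0.013, "y": -0.037, "z": 0, "roll": 0, "claw": 0.085}, {"x": -0.013, "y": -0.037, "z": 0, "roll": 0, "claw": 0.085}, {"x": -0.013, "y": -0.037, "z": 0, "roll": 0, "claw": 0.085}, {"x": -0.013, "y": -0.037, "z": 0, "roll": 0, "claw": 0.085}, {"x": -0.013, "y": -0.037, "z": 0, "roll": 0, "claw": 0.085}])

```text
t: 13.0
tcp_pos: [0.5315, -0.1201, 0.1894]
tool_rot: [180.0, 0.0, 12.9]
contact_force: [1.2, -0.7, -1.0]
grip_width: 0.085
gripper_force: 0.0
```

Run:
```python
from h import *
print(readout.get_obs()['tcp_pos'])
_,K,V=load('top'); T=cv2.imread('pics/top0.png')
H=cv2.cvtColor(T,cv2.COLOR_BGR2HSV); h,s,v=[H[...,i].astype(int) for i in range(3)]
m=(((h<8)|(h>170))&(s>120)&(v>50)).astype(np.uint8); m[:255]=0;m[310:]=0;m[:,:440]=0;m[:,500:]=0
cc=max(cv2.findContours(m,cv2.RETR_EXTERNAL,cv2.CHAIN_APPROX_NONE)[0],key=cv2.contourArea)
P=np.array([onz(K,V,*p,.106)[:2] for p in cc[:,0]],np.float32)
print('hull box at z=.106',P.min(0),P.max(0))
for a in range(-40,50,10):
    r=np.radians(a); x=P@[np.cos(r),np.sin(r)]; y=P@[-np.sin(r),np.cos(r)]
    print(a,'ext x',np.ptp(x).round(4),'y',np.ptp(y).round(4),'maxx',x.max().round(4),'miny',y.min().round(4))
a=snap('side','')[0]; b=snap('top','')[0]
cv2.imwrite('pics/p4.png',np.hstack([cv2.resize(a[130:380,180:430],(400,400)),cv2.resize(T[255:310,440:495],(400,400),interpolation=cv2.INTER_CUBIC)]))
```

```text
[ 0.53145063 -0.1201226   0.18935303]
hull box at z=.106 [ 0.43592057 -0.34652418] [ 0.4658872  -0.31489062]
-40 ext x 0.0285 y 0.0347 maxx 0.5733 miny 0.0202
-30 ext x 0.0282 y 0.0337 maxx 0.5708 miny -0.0772
-20 ext x 0.0281 y 0.0335 maxx 0.552 miny -0.1729
-10 ext x 0.0294 y 0.0327 maxx 0.5168 miny -0.2635
0 ext x 0.03 y 0.0316 maxx 0.4659 miny -0.3465
10 ext x 0.0322 y 0.0318 maxx 0.4034 miny -0.4202
20 ext x 0.0334 y 0.031 maxx 0.3286 miny -0.4811
30 ext x 0.0342 y 0.03 maxx 0.2439 miny -0.5278
40 ext x 0.0348 y 0.0288 maxx 0.1517 miny -0.5587
```

View pics/p4.png

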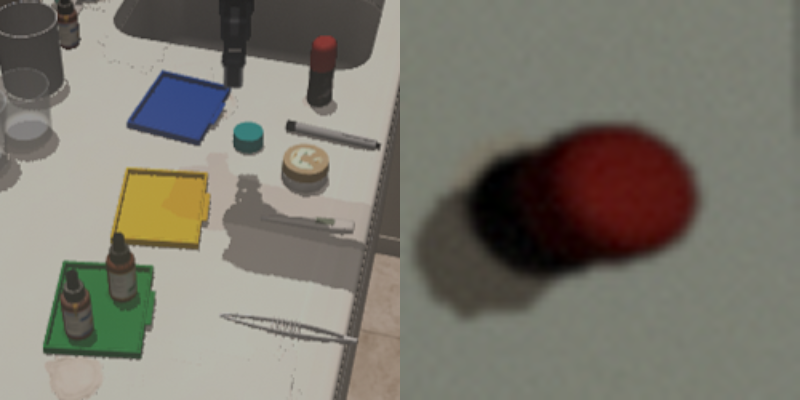

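Both droppers stand upright in the green tray (crop 77,310 and 122,275), and the red cap looks round and about 30 mm across. Now to the red-capped bottle.

Call:
move_arm(targets=[{"x": -0.012, "y": -0.033, "z": 0, "roll": 0, "claw": 0.085}, {"x": -0.013, "y": -0.035, "z": 0, "roll": 0, "claw": 0.085}, {"x": -0.013, "y": -0.035, "z": 0, "roll": 0, "claw": 0.085}, {"x": -0.013, "y": -0.035, "z": 0, "roll": 0, "claw": 0.085}, {"x": -0.013, "y": -0.035, "z": 0, "roll": 0, "claw": 0.085}])

```text
t: 13.52
tcp_pos: [0.4679, -0.2925, 0.1893]
tool_rot: [-180.0, -0.0, 13.0]
contact_force: [0.0, 0.6, -0.1]
grip_width: 0.0854
gripper_force: 0.0
```

Call:
move_arm(targets=[{"x": -0.012, "y": -0.03, "z": 0, "roll": 0, "claw": 0.085}, {"x": -0.005, "y": -0.012, "z": -0.02, "roll": 0, "claw": 0.085}, {"x": 0, "y": 0, "z": -0.02, "roll": 0, "claw": 0.085}, {"x": 0, "y": 0, "z": 0, "roll": 0, "claw": 0.085}, {"x": 0, "y": 0, "z": 0, "roll": 0, "claw": 0.085}])

```text
t: 13.93
tcp_pos: [0.4513, -0.3324, 0.1485]
tool_rot: [-179.9, 0.1, 13.0]
contact_force: [1.3, 0.5, 1.3]
grip_width: 0.0849
gripper_force: 0.0
```

Run:
```python
from h import *
a=snap('side','')[0]; b=snap('top','')[0]
print(readout.get_obs()['tcp_pos'])
cv2.imwrite('pics/p5.png',np.hstack([cv2.resize(a[100:220,320:440],(400,400),interpolation=cv2.INTER_CUBIC),cv2.resize(b[215:335,400:520],(400,400),interpolation=cv2.INTER_CUBIC)]))
```

```text
[ 0.45272563 -0.33270257  0.15022876]
```

View pics/p5.png

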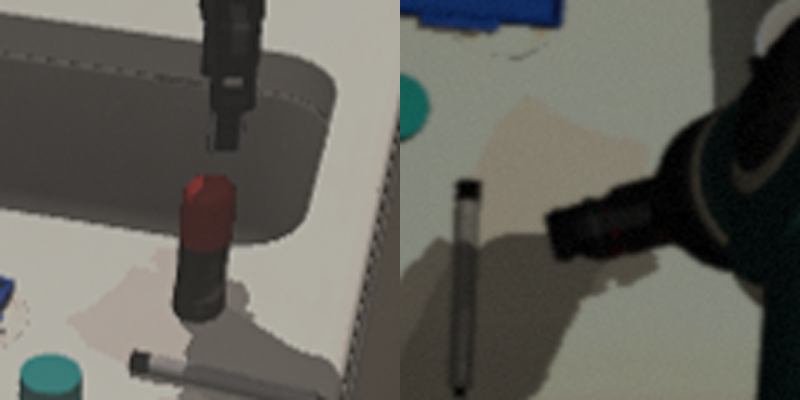

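Run:
```python
from h import *
S,K,V=load('side'); 
P=np.array([.4527,-.3327,.163]); d=np.array([-np.sin(np.radians(13)),np.cos(np.radians(13)),0])
f=lambda p:(((proj(K,V,p)-[320,100])*400/120).round(0)).tolist()
print('tcp+13',f(P),'fingers',f(P+.045*d),f(P-.045*d),'axis z.1',f([.4527,-.3327,.1]),'foot',f([.4527,-.3327,0]))
H=cv2.cvtColor(S,cv2.COLOR_BGR2HSV); h,s,v=[H[...,i].astype(int) for i in range(3)]
m=(((h<8)|(h>170))&(s>110)&(v>40)); m[:150]=0;m[200:]=0;m[:,:370]=0;m[:,400:]=0
for r in range(152,178,3):
    c=np.where(m[r])[0]; 
    if len(c): print(r,c.min(),c.max(),c.mean())
for z,u,vv in((.1,382.7,156),(.08,382.2,164),(0.005,379.5,190)): print(onz(K,V,u,vv,z).round(4))
```

```text
tcp+13 [217.0, 112.0] fingers [220.0, 151.0] [213.0, 75.0] axis z.1 [208.0, 192.0] foot [196.0, 309.0]
152 380 380 380.0
155 376 388 382.0
158 375 389 382.0
161 376 387 381.8181818181818
164 384 384 384.0
173 376 376 376.0
[ 0.4534 -0.3387  0.1   ]
[ 0.4523 -0.3361  0.08  ]
[ 0.4525 -0.3364  0.005 ]
```

Axis projection matches cap and foot (crop 208,192 and 196,309), so I'll shift 3 mm in -y and descend onto the cap.

Call:
move_arm(targets=[{"x": 0, "y": -0.003, "z": -0.02, "roll": 0, "claw": 0.085}, {"x": 0, "y": 0, "z": -0.03, "roll": 0, "claw": 0.085}, {"x": 0, "y": 0, "z": -0.03, "roll": 0, "claw": 0.085}, {"x": 0, "y": 0, "z": -0.014, "roll": 0, "claw": 0.085}, {"x": 0, "y": 0, "z": 0, "roll": 0, "claw": 0.085}])

```text
t: 14.45
tcp_pos: [0.4508, -0.3347, 0.0533]
tool_rot: [-179.8, 0.1, 13.0]
contact_force: [0.4, -0.3, 0.1]
grip_width: 0.085
gripper_force: 0.0
```

Call:
move_arm(targets=[{"x": 0, "y": 0, "z": 0, "roll": 0, "claw": 0.075}, {"x": 0, "y": 0, "z": 0, "roll": 0, "claw": 0.065}, {"x": 0, "y": 0, "z": 0, "roll": 0, "claw": 0.055}, {"x": 0, "y": 0, "z": 0, "roll": 0, "claw": 0.048}, {"x": 0, "y": 0, "z": 0, "roll": 0, "claw": 0.045}])

```text
t: 14.87
tcp_pos: [0.4521, -0.3369, 0.0565]
tool_rot: [179.9, -0.1, 12.9]
contact_force: [-0.4, -0.7, -0.1]
grip_width: 0.0447
gripper_force: 0.0
```

Call:
move_arm(targets=[{"x": 0, "y": 0, "z": 0, "roll": 0, "claw": 0.041}, {"x": 0, "y": 0, "z": 0, "roll": 0, "claw": 0.037}, {"x": 0, "y": 0, "z": 0, "roll": 0, "claw": 0.033}, {"x": 0, "y": 0, "z": 0, "roll": 0, "claw": 0.028}, {"x": 0, "y": 0, "z": 0, "roll": 0, "claw": 0.02}])

```text
t: 15.28
tcp_pos: [0.4519, -0.3363, 0.0561]
tool_rot: [180.0, -0.0, 12.9]
contact_force: [-1.2, 1.5, 7.0]
grip_width: 0.0366
gripper_force: 59.3
```

Call:
move_arm(targets=[{"x": 0, "y": 0, "z": 0, "roll": 0, "claw": 0.02}, {"x": 0, "y": 0, "z": 0, "roll": 0, "claw": 0.02}, {"x": 0, "y": 0, "z": 0, "roll": 0, "claw": 0.02}, {"x": 0, "y": 0, "z": 0, "roll": 0, "claw": 0.02}, {"x": 0, "y": 0, "z": 0, "roll": 0, "claw": 0.02}])

```text
t: 15.7
tcp_pos: [0.4519, -0.3363, 0.0561]
tool_rot: [180.0, -0.0, 12.9]
contact_force: [-0.2, 1.9, 6.8]
grip_width: 0.0364
gripper_force: 59.3
```

Call:
move_arm(targets=[{"x": 0, "y": 0, "z": 0.005, "roll": 0, "claw": 0.02}, {"x": 0, "y": 0, "z": 0.012, "roll": 0, "claw": 0.02}, {"x": 0, "y": 0, "z": 0.018, "roll": 0, "claw": 0.02}, {"x": 0.005, "y": 0.002, "z": 0.015, "roll": 0, "claw": 0.02}, {"x": 0.015, "y": 0.006, "z": 0.01, "roll": 0, "claw": 0.02}])

```text
t: 16.12
tcp_pos: [0.47, -0.3305, 0.1174]
tool_rot: [179.9, 0.1, 12.7]
contact_force: [-1.0, 0.4, -1.9]
grip_width: 0.0366
gripper_force: 60.0
```

Call:
move_arm(targets=[{"x": 0.025, "y": 0.011, "z": 0, "roll": 0, "claw": 0.02}, {"x": 0.03, "y": 0.013, "z": 0, "roll": 0, "claw": 0.02}, {"x": 0.033, "y": 0.015, "z": 0, "roll": 0, "claw": 0.02}, {"x": 0.033, "y": 0.015, "z": 0, "roll": 0, "claw": 0.02}, {"x": 0.025, "y": 0.011, "z": 0, "roll": 0, "claw": 0.02}])

```text
t: 16.53
tcp_pos: [0.6203, -0.2615, 0.1164]
tool_rot: [-180.0, -0.1, 13.0]
contact_force: [1.2, -1.3, -1.2]
grip_width: 0.0365
gripper_force: 60.0
```

Call:
move_arm(targets=[{"x": 0.017, "y": 0.007, "z": 0, "roll": 0, "claw": 0.02}, {"x": 0.006, "y": 0.002, "z": 0, "roll": 0, "claw": 0.02}, {"x": 0, "y": 0, "z": 0, "roll": 0, "claw": 0.02}, {"x": 0, "y": 0, "z": 0, "roll": 0, "claw": 0.02}, {"x": 0, "y": 0, "z": 0, "roll": 0, "claw": 0.02}])

```text
t: 16.95
tcp_pos: [0.6387, -0.2563, 0.1153]
tool_rot: [180.0, 0.1, 12.8]
contact_force: [0.8, -1.4, -0.7]
grip_width: 0.0365
gripper_force: 59.9
```

Run:
```python
from h import *
a=snap('side','')[0]; b=snap('top','')[0]
print(readout.get_obs()['tcp_pos'])
cv2.imwrite('pics/p6.png',np.hstack([cv2.resize(a[110:260,230:380],(400,400),interpolation=cv2.INTER_CUBIC),cv2.resize(b[130:280,350:500],(400,400),interpolation=cv2.INTER_CUBIC)]))
```

```text
[ 0.63903204 -0.25615781  0.11544277]
```

View pics/p6.png

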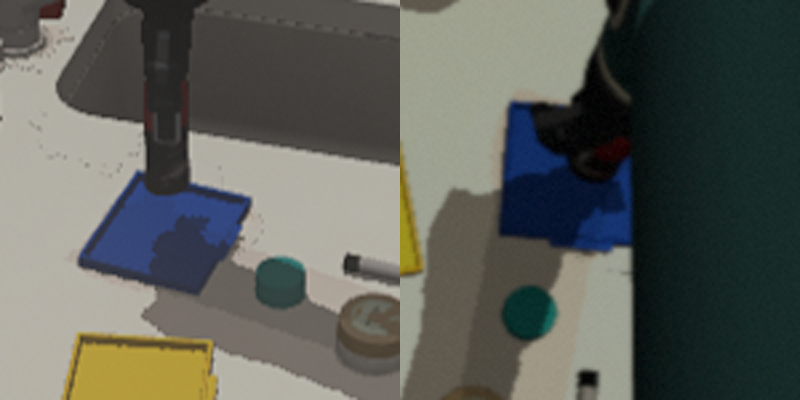

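The bottle is held upright over the blue tray (foot at crop 167,187). Lowering it.

Call:
move_arm(targets=[{"x": 0, "y": 0, "z": -0.015, "roll": 0, "claw": 0.02}, {"x": 0, "y": 0, "z": -0.018, "roll": 0, "claw": 0.02}, {"x": 0, "y": 0, "z": -0.014, "roll": 0, "claw": 0.02}, {"x": 0, "y": 0, "z": -0.005, "roll": 0, "claw": 0.02}, {"x": 0, "y": 0, "z": -0.002, "roll": 0, "claw": 0.02}])

```text
t: 17.47
tcp_pos: [0.6393, -0.2544, 0.0594]
tool_rot: [-179.9, 0.1, 12.9]
contact_force: [-0.2, 1.1, -1.3]
grip_width: 0.0363
gripper_force: 60.0
```

Call:
move_arm(targets=[{"x": 0, "y": 0, "z": -0.001, "roll": 0, "claw": 0.02}, {"x": 0, "y": 0, "z": -0.001, "roll": 0, "claw": 0.02}, {"x": 0, "y": 0, "z": 0, "roll": 0, "claw": 0.02}, {"x": 0, "y": 0, "z": 0, "roll": 0, "claw": 0.02}, {"x": 0, "y": 0, "z": 0, "roll": 0, "claw": 0.02}])

```text
t: 17.88
tcp_pos: [0.6408, -0.2546, 0.0598]
tool_rot: [180.0, -0.0, 12.9]
contact_force: [0.2, 0.4, -1.0]
grip_width: 0.0365
gripper_force: 60.0
```

Call:
move_arm(targets=[{"x": 0, "y": 0, "z": -0.001, "roll": 0, "claw": 0.02}, {"x": 0, "y": 0, "z": 0, "roll": 0, "claw": 0.02}, {"x": 0, "y": 0, "z": 0, "roll": 0, "claw": 0.02}, {"x": 0, "y": 0, "z": 0, "roll": 0, "claw": 0.02}, {"x": 0, "y": 0, "z": 0, "roll": 0, "claw": 0.02}])

```text
t: 18.3
tcp_pos: [0.6411, -0.2546, 0.0592]
tool_rot: [180.0, -0.1, 12.9]
contact_force: [-0.3, 1.6, 5.3]
grip_width: 0.0363
gripper_force: 60.4
```

Call:
move_arm(targets=[{"x": 0, "y": 0, "z": 0, "roll": 0, "claw": 0.037}, {"x": 0, "y": 0, "z": 0, "roll": 0, "claw": 0.042}, {"x": 0, "y": 0, "z": 0, "roll": 0, "claw": 0.05}, {"x": 0, "y": 0, "z": 0, "roll": 0, "claw": 0.06}, {"x": 0, "y": 0, "z": 0, "roll": 0, "claw": 0.065}])

```text
t: 18.72
tcp_pos: [0.6401, -0.2544, 0.0577]
tool_rot: [-180.0, 0.0, 12.9]
contact_force: [0.4, 0.4, 0.3]
grip_width: 0.0647
gripper_force: 0.0
```

Call:
move_arm(targets=[{"x": 0, "y": 0, "z": 0.02, "roll": 0, "claw": 0.065}, {"x": 0, "y": 0, "z": 0.03, "roll": 0, "claw": 0.065}, {"x": 0, "y": 0, "z": 0.035, "roll": 0, "claw": 0.065}, {"x": 0, "y": 0, "z": 0.03, "roll": 0, "claw": 0.07}, {"x": -0.02, "y": 0.01, "z": 0.01, "roll": 0, "claw": 0.085}])

```text
t: 19.13
tcp_pos: [0.6251, -0.2466, 0.1884]
tool_rot: [179.7, -0.5, 12.9]
contact_force: [0.0, 0.2, 1.4]
grip_width: 0.0805
gripper_force: 0.0
```

Call:
move_arm(targets=[{"x": -0.034, "y": 0.016, "z": 0, "roll": 0, "claw": 0.085}, {"x": -0.036, "y": 0.016, "z": 0, "roll": 0, "claw": 0.085}, {"x": -0.036, "y": 0.016, "z": 0, "roll": 0, "claw": 0.085}, {"x": -0.036, "y": 0.016, "z": 0, "roll": 0, "claw": 0.085}, {"x": -0.026, "y": 0.013, "z": 0, "roll": 0, "claw": 0.085}])

```text
t: 19.55
tcp_pos: [0.4491, -0.1664, 0.1829]
tool_rot: [-180.0, 0.1, 12.9]
contact_force: [-0.0, -0.2, 0.2]
grip_width: 0.0853
gripper_force: 0.0
```

Call:
move_arm(targets=[{"x": -0.013, "y": 0.006, "z": -0.03, "roll": 0, "claw": 0.085}, {"x": 0, "y": 0, "z": -0.04, "roll": 0, "claw": 0.085}, {"x": 0, "y": 0, "z": -0.03, "roll": 0, "claw": 0.085}, {"x": 0, "y": 0, "z": 0, "roll": 0, "claw": 0.085}, {"x": 0, "y": 0, "z": 0, "roll": 0, "claw": 0.085}])

```text
t: 19.97
tcp_pos: [0.4387, -0.161, 0.0826]
tool_rot: [-179.9, 0.2, 13.0]
contact_force: [-0.3, 1.2, 0.4]
grip_width: 0.085
gripper_force: 0.0
```

Run:
```python
from h import *
a=snap('side','')[0]; b=snap('top','')[0]
o=readout.get_obs(); print(o['tcp_pos'],o['t'])
cv2.imwrite('pics/p7.png',np.hstack([cv2.resize(a[130:280,260:410],(400,400),interpolation=cv2.INTER_CUBIC),cv2.resize(b[150:330,330:510],(400,400),interpolation=cv2.INTER_CUBIC)]))
```

```text
[ 0.44085408 -0.16175801  0.08470988] 20.0667
```

View pics/p7.png

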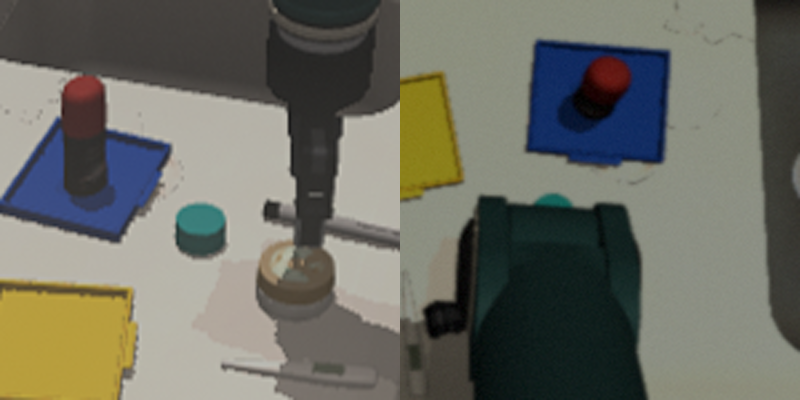

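The red-capped bottle stands upright in the blue tray (crop 85,150), and the fingers straddle the pot. Going down to it.

Call:
move_arm(targets=[{"x": -0.001, "y": 0, "z": -0.03, "roll": 0, "claw": 0.085}, {"x": 0, "y": 0, "z": -0.03, "roll": 0, "claw": 0.085}, {"x": 0, "y": 0, "z": -0.016, "roll": 0, "claw": 0.085}, {"x": 0, "y": 0, "z": -0.007, "roll": 0, "claw": 0.085}, {"x": 0, "y": 0, "z": -0.002, "roll": 0, "claw": 0.085}])

```text
t: 20.48
tcp_pos: [0.4393, -0.1617, -0.0013]
tool_rot: [180.0, -0.0, 12.9]
contact_force: [0.0, -0.0, 0.3]
grip_width: 0.0848
gripper_force: 0.0
```

Call:
move_arm(targets=[{"x": 0, "y": 0, "z": 0, "roll": 0, "claw": 0.08}, {"x": 0, "y": 0, "z": 0, "roll": 0, "claw": 0.075}, {"x": 0, "y": 0, "z": 0, "roll": 0, "claw": 0.071}, {"x": 0, "y": 0, "z": 0, "roll": 0, "claw": 0.068}, {"x": 0, "y": 0, "z": 0, "roll": 0, "claw": 0.066}])

```text
t: 20.9
tcp_pos: [0.439, -0.1618, -0.0009]
tool_rot: [179.9, -0.1, 12.9]
contact_force: [-0.8, -0.3, 0.6]
grip_width: 0.0659
gripper_force: 0.0
```

Call:
move_arm(targets=[{"x": 0, "y": 0, "z": 0, "roll": 0, "claw": 0.063}, {"x": 0, "y": 0, "z": 0, "roll": 0, "claw": 0.06}, {"x": 0, "y": 0, "z": 0, "roll": 0, "claw": 0.056}, {"x": 0, "y": 0, "z": 0, "roll": 0, "claw": 0.05}, {"x": 0, "y": 0, "z": 0, "roll": 0, "claw": 0.05}])

```text
t: 21.32
tcp_pos: [0.4387, -0.1617, -0.001]
tool_rot: [180.0, -0.0, 12.9]
contact_force: [-1.7, 0.8, 8.3]
grip_width: 0.0603
gripper_force: 62.8
```

Call:
move_arm(targets=[{"x": 0, "y": 0, "z": 0.006, "roll": 0, "claw": 0.05}, {"x": 0, "y": 0, "z": 0.016, "roll": 0, "claw": 0.05}, {"x": 0, "y": 0, "z": 0.022, "roll": 0, "claw": 0.05}, {"x": 0.004, "y": 0.003, "z": 0.018, "roll": 0, "claw": 0.05}, {"x": 0.013, "y": 0.008, "z": 0.008, "roll": 0, "claw": 0.05}])

```text
t: 21.73
tcp_pos: [0.4546, -0.1519, 0.0702]
tool_rot: [179.9, 0.0, 12.8]
contact_force: [0.7, 0.2, -1.0]
grip_width: 0.0604
gripper_force: 64.9
```

Call:
move_arm(targets=[{"x": 0.024, "y": 0.015, "z": 0, "roll": 0, "claw": 0.05}, {"x": 0.03, "y": 0.02, "z": 0, "roll": 0, "claw": 0.05}, {"x": 0.03, "y": 0.02, "z": 0, "roll": 0, "claw": 0.05}, {"x": 0.03, "y": 0.02, "z": 0, "roll": 0, "claw": 0.05}, {"x": 0.022, "y": 0.014, "z": 0, "roll": 0, "claw": 0.05}])

```text
t: 22.15
tcp_pos: [0.5938, -0.0589, 0.0687]
tool_rot: [-180.0, -0.1, 13.0]
contact_force: [0.3, 0.3, -0.4]
grip_width: 0.06
gripper_force: 64.9
```

Call:
move_arm(targets=[{"x": 0.01, "y": 0.007, "z": 0, "roll": 0, "claw": 0.05}, {"x": 0.004, "y": 0.002, "z": 0, "roll": 0, "claw": 0.05}, {"x": 0, "y": 0, "z": 0, "roll": -1, "claw": 0.05}, {"x": 0, "y": 0, "z": 0, "roll": -1, "claw": 0.05}, {"x": 0, "y": 0, "z": 0, "roll": 0, "claw": 0.05}])

```text
t: 22.57
tcp_pos: [0.6039, -0.0544, 0.068]
tool_rot: [180.0, 0.1, 10.7]
contact_force: [-0.3, -0.5, -0.4]
grip_width: 0.06
gripper_force: 64.9
```

Run:
```python
from h import *
a=snap('side','')[0]; b=snap('top','')[0]
o=readout.get_obs(); print(o['tcp_pos'],o['tool_rot'])
cv2.imwrite('pics/p8.png',np.hstack([cv2.resize(a[170:320,220:370],(400,400),interpolation=cv2.INTER_CUBIC),cv2.resize(b[130:280,250:400],(400,400),interpolation=cv2.INTER_CUBIC)]))
```

```text
[ 0.60444309 -0.05400294  0.06833747] [1.79963190e+02 5.76916785e-02 1.08281160e+01]
```

View pics/p8.png

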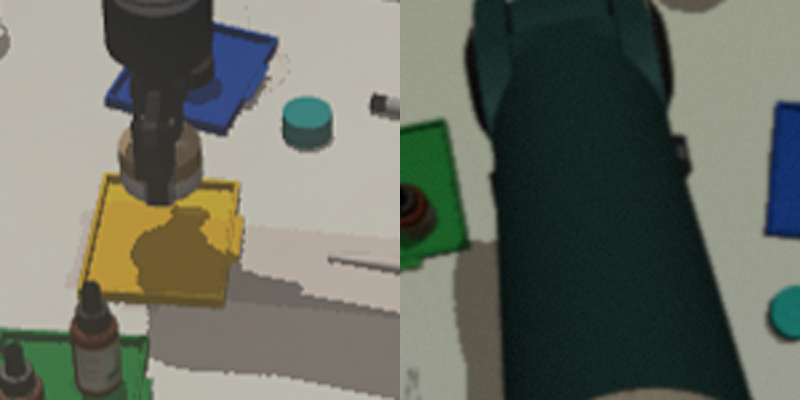

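The pot hangs level over the yellow tray (crop 160,170). Lowering it.

Call:
move_arm(targets=[{"x": 0, "y": 0, "z": -0.018, "roll": 0, "claw": 0.05}, {"x": 0, "y": 0, "z": -0.022, "roll": 0, "claw": 0.05}, {"x": 0, "y": 0, "z": -0.016, "roll": 0, "claw": 0.05}, {"x": 0, "y": 0, "z": -0.006, "roll": 0, "claw": 0.05}, {"x": 0, "y": 0, "z": -0.002, "roll": 0, "claw": 0.05}])

```text
t: 23.08
tcp_pos: [0.6041, -0.0531, 0.0031]
tool_rot: [-180.0, 0.2, 10.9]
contact_force: [-0.5, 0.3, -1.1]
grip_width: 0.0601
gripper_force: 64.9
```

Call:
move_arm(targets=[{"x": 0, "y": 0, "z": -0.001, "roll": 0, "claw": 0.05}, {"x": 0, "y": 0, "z": -0.001, "roll": 0, "claw": 0.05}, {"x": 0, "y": 0, "z": 0, "roll": 0, "claw": 0.05}, {"x": 0, "y": 0, "z": 0, "roll": 0, "claw": 0.05}, {"x": 0, "y": 0, "z": 0, "roll": 0, "claw": 0.05}])

```text
t: 23.5
tcp_pos: [0.6059, -0.0525, 0.003]
tool_rot: [180.0, -0.1, 10.9]
contact_force: [-0.3, 0.3, -0.9]
grip_width: 0.06
gripper_force: 64.9
```

Call:
move_arm(targets=[{"x": 0, "y": 0, "z": -0.001, "roll": 0, "claw": 0.05}, {"x": 0, "y": 0, "z": 0, "roll": 0, "claw": 0.05}, {"x": 0, "y": 0, "z": 0, "roll": 0, "claw": 0.05}, {"x": 0, "y": 0, "z": 0, "roll": 0, "claw": 0.05}, {"x": 0, "y": 0, "z": 0, "roll": 0, "claw": 0.05}])

```text
t: 23.92
tcp_pos: [0.606, -0.0526, 0.0022]
tool_rot: [180.0, -0.1, 10.9]
contact_force: [-1.3, -0.4, 6.4]
grip_width: 0.0602
gripper_force: 65.3
```

Contact. I'll open only to 72 mm, inside the walls, then rise and back off.

Call:
move_arm(targets=[{"x": 0, "y": 0, "z": 0, "roll": 0, "claw": 0.061}, {"x": 0, "y": 0, "z": 0, "roll": 0, "claw": 0.064}, {"x": 0, "y": 0, "z": 0, "roll": 0, "claw": 0.068}, {"x": 0, "y": 0, "z": 0, "roll": 0, "claw": 0.072}, {"x": 0, "y": 0, "z": 0, "roll": 0, "claw": 0.072}])

```text
t: 24.33
tcp_pos: [0.6053, -0.0525, 0.0011]
tool_rot: [-180.0, 0.0, 10.9]
contact_force: [-0.5, -0.6, -0.7]
grip_width: 0.0719
gripper_force: 0.0
```

Call:
move_arm(targets=[{"x": 0, "y": 0, "z": 0.015, "roll": 0, "claw": 0.072}, {"x": 0, "y": 0, "z": 0.03, "roll": 0, "claw": 0.072}, {"x": 0, "y": 0, "z": 0.04, "roll": 0, "claw": 0.072}, {"x": 0, "y": 0, "z": 0.04, "roll": 0, "claw": 0.072}, {"x": -0.01, "y": 0, "z": 0.035, "roll": 0, "claw": 0.072}])

```text
t: 24.75
tcp_pos: [0.5972, -0.0522, 0.165]
tool_rot: [180.0, -0.2, 10.9]
contact_force: [0.9, 0.0, 0.1]
grip_width: 0.0722
gripper_force: 0.0
```

Call:
move_arm(targets=[{"x": -0.025, "y": -0.025, "z": 0.015, "roll": 0, "claw": 0.072}, {"x": -0.025, "y": -0.03, "z": 0.01, "roll": 0, "claw": 0.072}, {"x": -0.025, "y": -0.03, "z": 0, "roll": 0, "claw": 0.072}, {"x": -0.025, "y": -0.03, "z": 0, "roll": 0, "claw": 0.072}, {"x": -0.02, "y": -0.03, "z": 0, "roll": 0, "claw": 0.072}])

```text
t: 25.17
tcp_pos: [0.4736, -0.1986, 0.1878]
tool_rot: [179.9, -0.0, 10.9]
contact_force: [0.0, -0.1, -0.9]
grip_width: 0.0718
gripper_force: 0.0
```

Call:
move_arm(targets=[{"x": -0.02, "y": -0.035, "z": 0, "roll": 0, "claw": 0.072}, {"x": -0.01, "y": -0.035, "z": 0, "roll": 0, "claw": 0.072}, {"x": -0.01, "y": -0.035, "z": 0, "roll": 0, "claw": 0.072}, {"x": -0.01, "y": -0.035, "z": 0, "roll": 0, "claw": 0.072}, {"x": 0, "y": -0.03, "z": 0, "roll": 0, "claw": 0.072}])

```text
t: 25.58
tcp_pos: [0.4228, -0.3704, 0.1876]
tool_rot: [179.9, 0.1, 10.8]
contact_force: [0.1, 0.1, -0.3]
grip_width: 0.0718
gripper_force: 0.0
```

Call:
move_arm(targets=[{"x": 0, "y": -0.015, "z": 0, "roll": 0, "claw": 0.072}, {"x": 0, "y": 0, "z": 0, "roll": 0, "claw": 0.072}, {"x": 0, "y": 0, "z": 0, "roll": 0, "claw": 0.072}, {"x": 0, "y": 0, "z": 0, "roll": 0, "claw": 0.072}, {"x": 0, "y": 0, "z": 0, "roll": 0, "claw": 0.072}])

```text
t: 26.0
tcp_pos: [0.4263, -0.3803, 0.1865]
tool_rot: [-180.0, -0.0, 11.1]
contact_force: [0.4, -0.5, -0.3]
grip_width: 0.0718
gripper_force: 0.0
```

Run:
```python
from h import *
a=snap('side','')[0]; b=snap('top','')[0]
cv2.imwrite('pics/p9.png',np.hstack([cv2.resize(a[130:400,180:430],(400,432),interpolation=cv2.INTER_CUBIC),cv2.resize(b[130:350,190:394],(400,432),interpolation=cv2.INTER_CUBIC)]))
```

```text
(no output)
```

View pics/p9.png

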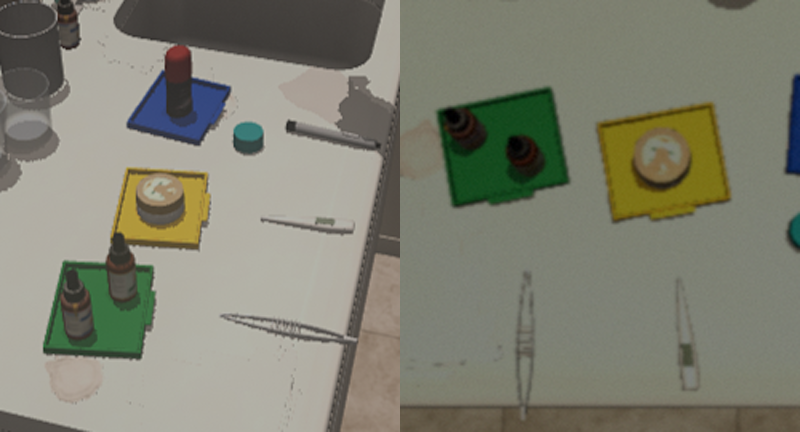

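All four stand upright in their trays: droppers at crop (77,310) and (122,275), pot at (160,198), red cap at (179,85). The thermometer, forceps and torch haven't moved.

```bash
python3 -c "
from bench import hand_in
print(hand_in())"
```

```text
the job is handed in; nothing more can be done
None
```

All four medicines stand upright in their trays (both droppers in green, the red-capped bottle in blue, the cream pot in yellow), the thermometer, forceps and torch were left where they lay, and the job was handed in at about 26 s; hand-in returned no verdict.

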